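Take up a brake lever on the bench rig and mark its travel

TASK

Push the T-handled lever of the bench rig away from the front of the rig until its resistance clearly firms up, hold it there a moment without forcing it on, and note how far the handle got. Let the lever return to rest, then slide the brass marker along its rail until it is level with the place where the middle of the handle stood at its furthest, and let go. Leave the multimeter, the spark plug and the bolt beside the rig where they are.

Things in the scene. Friction and masses are not known exactly. Their poses are not given: they have to be found in the camera images.
- rig: Brake lever test rig, fixed to the bench: a dark base plate 230 x 205 x 12 mm (x from -115 to +115, y from -145 to +60 mm in its frame) carrying a narrow grey lever housing (x -61 to +81, y -23 to +23, up to z 89 mm) and, on its right, the marker rail. Origin on the bench top, under the lever's pivot. Its +x is the direction in which the lever is pushed (roughly away from the robot), +y to the left, z up. Position and yaw (within 0.3 rad) differ at each start.
- handle (a point): Centre of the lever's T-handle, a bare aluminium round bar 14 mm thick and 70 mm long lying along the rig's y, on top of a 10 mm round steel stem, 170 mm from the pivot; the pivot lies at x 0, y 0, z 25 mm in the rig's frame. At rest the stem leans 0.40 rad back towards the rig's -x (handle at x -66, z 182 mm); pushed upright it is at x 0, z 195 mm. (Inside the housing the lever's cam presses the stop's face with 3.4 times the push above the free one.)
- lever (a joint): Angle of the lever, rad: 0 at rest, grows as the handle is pushed to the rig's +x (handle at x = 170 mm * sin(value - 0.40)). A spring returns it. Free travel takes about 2 to 5 N at the handle; at a point that differs each start (0.28 to 0.65 rad) it meets a hidden stop and the force climbs by about 1.2 N per mm of handle travel. From about 7 N it is firm; over about 22 N is forcing it.
- furthest_handle (a point): Not a visible thing: the point where the centre of the handle stood when the lever was furthest pushed so far, kept by a friction follower inside the housing (starts at the handle's rest place, is carried along by the lever and stays there when the lever returns).
- marker (a joint): Place of the brass marker along its rail, m: 0 at the front end (marker at x -75 mm in the rig's frame), 0.15 at the far end (x +75 mm); x in the rig's frame = value - 0.075. Friction of about 1.5 N holds it where it is left.
- marker_tab (a point): Centre of the top face of the marker's upright tab, 110 mm above the bench, at y -110 mm in the rig's frame; its axes are those of the rig. The tab is 14 mm thick along the rail (x), 20 mm wide (y) and stands 38 mm clear above the marker's 24 x 22 x 24 mm block, which rides on a 10 mm round rail along the rig's x at height 60 mm. A bar with 5 mm graduations runs beside the rail on the housing side, its top at 60 mm. The rail's end posts are 74 mm high.
- multimeter: Bystander: hand multimeter, 130 x 68 x 41 mm, lying left of the rig; origin under its centre.
- plug: Bystander: spark plug, 21 x 70 x 20 mm, lying left of the rig near its front; origin under its centre.
- bolt: Bystander: M10 bolt, 19 x 45 x 17 mm, lying right of the rig; origin under its centre.

How it is judged:
On the way, in this order (a step that is already met when the one before it is completed fails the run):
1. the lever is pushed until its resistance firms up (about 7 N or more) and held there (contact force between cam and face above 12 N and velocity of joint lever below 0.15 rad/s), for 0.2 s.
2. the lever is back at rest (value of joint lever below 0.05 rad), for 0.2 s.
3. the marker is level with the handle's furthest place (x of furthest_handle in the frame of marker_tab between -0.005 and 0.005 m), for 0.2 s.
At the end, for the whole second after the job is handed in: The marker stands still on its rail, within 5 mm (along the rail) of level with the furthest place of the handle's centre, and the lever is back at rest (within 0.05 rad) (all of step 3 and value of joint lever below 0.05 rad and velocity of joint marker between -0.01 and 0.01 m/s); the robot touches nothing.
It fails at once if the lever is forced on past firm (more than about 22 N at the handle) (contact force between cam and face above 65 N).
It fails at once if the multimeter is moved by more than 20 mm (distance of multimeter from where it was at the start of the episode above 0.02 m).
It fails at once if the spark plug is moved by more than 20 mm (distance of plug from where it was at the start of the episode above 0.02 m).
It fails at once if the bolt is moved by more than 20 mm (distance of bolt from where it was at the start of the episode above 0.02 m).
It also fails if it takes over 58 s, if anything falls off the work surface, if the arm or the gripper's body presses on something with over 40 N, if the wrist force passes 120 N, or if a joint passes its speed limit or range.

ROBOT

A 6-joint arm with a two-finger parallel gripper is mounted at the origin on a cart in front of the work surface, level with it; the furniture and walls round the work are solid. World frame = base frame: x ahead of the robot, y to its left, z up, the work surface at z = 0. Lengths are in m, angles in rad, forces in N, time in s.
With the tool pointing down it reaches from about 0.375 to 0.9 m from the base axis. Payload 3.1 kg.
Tool frame: the origin (TCP) lies midway between the tips of the shut fingers; the grasp point (between the pads) lies 19 mm behind it; z points along the fingers, y is the line along which they close (so a half turn about z gives the same grasp; the last joint's range is limited). The gripper opens to 87 mm and grips with 3 to 60 N. Pads are 19 mm wide; open, the fingers measure 117 mm over their backs; the gripper's body (75 mm by 190 mm) begins 51 mm behind the grasp point.
Start: joints at [0.987, 0.527, 1.433, -0, 1.181, -0.178], TCP at [0.247, 0.574, 0.223] pointing down, gripper open.
Joint ranges: [-3.08, 3.08], [-0.75, 2.2], [0.22, 2.44], [-1.43, 4.57], [0, 2.65], [-2.85, 2.85]. Speed limits (rad/s): [2.79, 2.79, 3.14, 3.14, 3.14, 3.14].

INTERFACE

Orientations are given as a unit quaternion [x, y, z, w].
In Python, from rig import get_obs, cams, job gives the robot as it stands.
- The arm moves only by the tool servo_tool, never from a script. Its argument "moves" is text: rows parted by semicolons, each of 5 numbers parted by spaces: the shift along the tool's x, y, z in m, then the turn about the tool's z in degrees, then the finger opening in m, from 0 to 0.087. In form: dx dy dz spin claw; .... A call has 1 to 10 rows; each row is the pose to reach, as a shift and turn from the pose commanded when the call began, along the tool's axes at that moment; what a row does not reach only later rows make up. A row lasts 1/12 s, in which the tool goes at most 41.7 mm and 7.16 degrees, less where a joint would pass 70% of its speed; a pose out of reach is approached as far as the arm can. A call with a gripper value outside its range is refused whole. The fingers move at their own pace and stop on an object; "grip_force" is the grip in N (left out, the last holds). Time passes only in rows, so rows that repeat a pose let the fingers close. It gives the time, the measured TCP pose, the force, the opening and the grip force at its end, in the units of the state.
- get_obs(): the state, without advancing time (a new reading comes with each control period).
- cams.camera(name): name is "scene" or "top" or "wrist"; returns the picture (420x560x3 uint8, blue, green, red); there is no depth.
- cams.camera_model(name): a dict with "fx", "fy", "cx", "cy" (pixels), "dist" ([k1, k2, p1, p2, k3] as OpenCV has them; the pictures are not rectified), "R" (3x3) and "t" (3): a world point X has camera coordinates R X + t. Camera axes: x right, y down, z forward; pixel columns grow to the right and rows downward; lengths in m; the calibration is good to about 2 mm. A picture is of the moment at which its call begins: read the wrist's pose just before it. camera_model takes no time and is no camera call; for the wrist camera it gives the pose at the moment of the call.
- job.hand_in(): hands the job in; it is judged then, once.
The state is a dict: "time": time; "q": joint angles; "joint_velocities": joint speeds; "joint_torque": joint torques, N m; "position": TCP position; "tool_rot": TCP orientation; "ft_force": force on the tool from outside, world axes, zero at the start; "moment": the same for the moment, N m; "grip_width": finger opening in m; "grip_force": force on a finger pad.
Only numpy, scipy, OpenCV 4.12 (cv2) and the standard library are available. Lean on these libraries where they do the work, as an engineer would, in place of code of your own. Each camera call takes 0.05 s, during which the arm holds its last target. There are 200 camera calls.

## Working session

There is one attempt and no reset: what is moved stays moved. The work goes in short steps, Python scripts to look and compute and a tool call to move; the robot and the scene stay as the last step left them, time stands still between calls to the robot, and variables do not carry over. Pictures are saved under pics/ and viewed, at most 10 in all, crops included, and the job is handed in when it is done.

Besides the shell and the picture viewer there is one more tool, called after "Request:" as a command line: name --argument value ..., lists and objects as JSON in quotes. servo_tool: Moves the arm, as the interface text tells. Its arguments: {"type":"object","properties":{"moves":{"type":"string"},"grip_force":{"type":"number"}},"required":["moves"]}

```bash
mkdir -p pics; python3 - <<'E'
from rig import get_obs,cams,job
import cv2,numpy as np
o=get_obs();print({k:np.round(v,3).tolist() for k,v in o.items()})
for n in("scene","top"):
    cv2.imwrite(f"pics/{n}0.png",cams.camera(n)); m=cams.camera_model(n);print(n,{k:np.round(v,3).tolist() for k,v in m.items()})
E
```

```text
{'time': 0.0, 'q': [0.987, 0.528, 1.434, -0.0, 1.181, -0.179], 'joint_velocities': [0.0, 0.0, -0.002, 0.001, -0.0, 0.0], 'joint_torque': [-0.002, -44.005, -17.659, 0.063, 0.058, -0.0], 'position': [0.246, 0.574, 0.222], 'tool_rot': [0.201, 0.979, -0.001, -0.0], 'ft_force': [-1.323, -0.794, -1.254], 'moment': [0.038, -0.012, 0.014], 'grip_force': 0.0, 'grip_width': 0.087}
scene {'fx': 488.481, 'fy': 488.481, 'cx': 279.799, 'cy': 211.961, 'dist': [-0.119, 0.0, 0.0, 0.0, 0.0], 'R': [[0.632, -0.775, -0.005], [-0.387, -0.31, -0.868], [0.671, 0.55, -0.496]], 't': [-0.389, 0.332, 0.611]}
top {'fx': 454.985, 'fy': 454.985, 'cx': 279.39, 'cy': 214.882, 'dist': [0.008, 0.0, 0.0, 0.0, 0.0], 'R': [[0.094, -0.996, 0.006], [-0.969, -0.093, -0.227], [0.227, 0.015, -0.974]], 't': [-0.059, 0.609, 1.015]}
```

View pics/scene0.png

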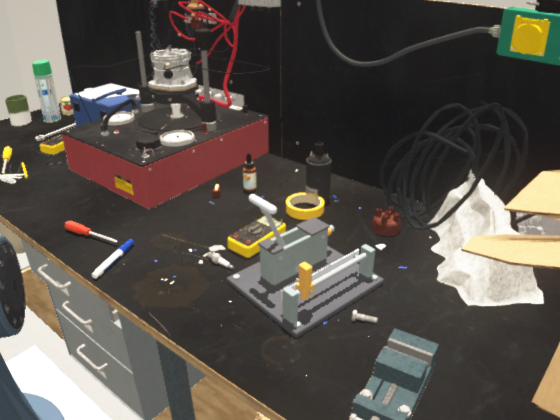

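View pics/top0.png

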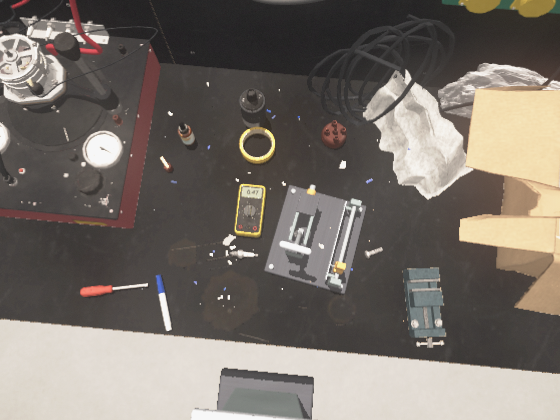

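The scene view shows the T-handle near (262,207) and the brass tab near (305,280). In the top view the handle is near (295,248), the tab near (340,267), and the plate corners near (290,186), (365,207), (345,293) and (266,268). I'll zoom in for accuracy.

```bash
python3 - <<'E'
import cv2,numpy as np
a=cv2.imread("pics/scene0.png")[185:335,220:390];b=cv2.imread("pics/top0.png")[175:300,255:385]
a=cv2.resize(a,None,fx=2.3,fy=2.3,interpolation=cv2.INTER_CUBIC);b=cv2.resize(b,None,fx=3,fy=3,interpolation=cv2.INTER_CUBIC)
h=max(a.shape[0],b.shape[0]);p=lambda i:cv2.copyMakeBorder(i,0,h-i.shape[0],0,0,0)
c=np.hstack([p(a),p(b)]);print(c.shape,a.shape);cv2.imwrite("pics/c0.png",c)
# masks
for n,(x0,y0,x1,y1) in {"scene":(220,185,390,335),"top":(255,175,385,300)}.items():
    im=cv2.imread(f"pics/{n}0.png");hsv=cv2.cvtColor(im,cv2.COLOR_BGR2HSV)
    for nm,m in {"brass":cv2.inRange(hsv,(12,120,120),(30,255,255)),"bright":cv2.inRange(hsv,(0,0,195),(180,40,255))}.items():
        k,l,s,ce=cv2.connectedComponentsWithStats(m)
        for i in range(1,k):
            if s[i,4]>15 and x0<ce[i][0]<x1 and y0<ce[i][1]<y1:
                pts=np.argwhere(l==i)[:,::-1].astype(np.float32)
                print(n,nm,s[i].tolist(),ce[i].round(1),[np.round(v,1) for v in cv2.minAreaRect(pts)])
E
```

```text
(375, 781, 3) (345, 391, 3)
scene brass [285, 192, 40, 28, 530] [303.9 208.5] [array([304.5, 205.5]), array([27., 39.]), np.float64(90.0)]
scene brass [277, 221, 9, 13, 73] [281.7 227.6] [array([281., 227.]), array([12.,  8.]), np.float64(90.0)]
scene brass [328, 227, 4, 9, 23] [329.  231.2] [array([329.5, 231. ]), array([8., 3.]), np.float64(90.0)]
scene brass [227, 231, 48, 27, 478] [246.6 245.4] [array([251.1, 245. ]), array([23.3, 47.7]), np.float64(83.4)]
scene brass [296, 262, 18, 37, 443] [304.9 279.5] [array([304.5, 280. ]), array([36., 17.]), np.float64(90.0)]
scene bright [249, 194, 28, 17, 187] [262.3 202.3] [array([262.4, 202.3]), array([29.5,  6.7]), np.float64(31.0)]
scene bright [280, 227, 17, 10, 40] [288.3 231.6] [array([288.3, 231.6]), array([ 2.1, 17.9]), np.float64(65.6)]
scene bright [284, 235, 26, 14, 73] [295.9 241.4] [array([296.3, 241.2]), array([ 2.5, 28.2]), np.float64(64.4)]
scene bright [362, 244, 12, 8, 48] [367.7 247.6] [array([367.7, 247.6]), array([11.6,  4. ]), np.float64(26.6)]
scene bright [376, 244, 10, 6, 39] [380.4 245.9] [array([380.2, 245.2]),
[... 1196 characters left out ...]
, 225.5]), array([ 4. , 27.9]), np.float64(15.9)]
top bright [304, 216, 9, 29, 75] [308.  229.9] [array([308. , 229.9]), array([ 2.5, 28.9]), np.float64(15.3)]
top bright [298, 228, 6, 6, 24] [300.4 230.2] [array([300.4, 230.2]), array([4.9, 4.6]), np.float64(14.0)]
top bright [279, 235, 32, 19, 224] [294.8 246.3] [array([295.9, 242.5]), array([32.3, 15.6]), np.float64(15.3)]
top bright [319, 243, 5, 6, 22] [321.  245.7] [array([321. , 245.5]), array([5., 4.]), np.float64(90.0)]
top bright [366, 248, 16, 9, 47] [372.6 251.6] [array([373.8, 252. ]), array([ 5.3, 15.7]), np.float64(77.9)]
top bright [269, 264, 5, 5, 18] [270.7 265.9] [array([270.8, 265.8]), array([3.5, 4.2]), np.float64(45.0)]
```

View pics/c0.png

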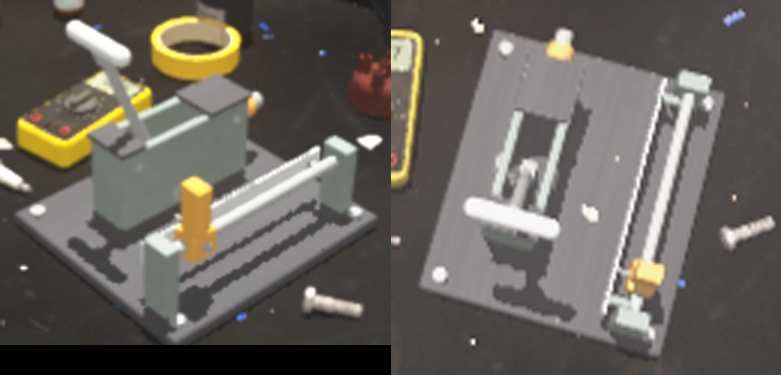

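```bash
cat > h.py <<'E'
from rig import get_obs,cams,job
import cv2,numpy as np
def ray(n,uv,m=None):
    m=m or cams.camera_model(n);R=np.array(m["R"]);t=np.array(m["t"])
    K=np.array([[m["fx"],0,m["cx"]],[0,m["fy"],m["cy"]],[0,0,1]])
    p=cv2.undistortPoints(np.array([[uv]],float),K,np.array(m["dist"]))[0,0]
    d=R.T@np.r_[p,1];return -R.T@t,d/np.linalg.norm(d)
def plane(n,uv,z,m=None):
    c,d=ray(n,uv,m);return c+d*(z-c[2])/d[2]
def tri(rs):
    A=sum(np.eye(3)-np.outer(d,d) for c,d in rs);b=sum((np.eye(3)-np.outer(d,d))@c for c,d in rs)
    X=np.linalg.solve(A,b);return X,[np.linalg.norm(np.cross(d,X-c)) for c,d in rs]
S=lambda x,y:(220+x/2.3,185+y/2.3)
T=lambda x,y:(255+(x-391)/3,175+y/3)
E
python3 - <<'E'
from h import *
L=[];W=[]
for l,p in [((115,60),T(494,30)),((115,-145),T(723,95)),((-115,-145),T(660,355)),((-115,60),T(420,287))]:
    L.append(l);W.append(plane("top",p,.012)[:2])
for l,p in [((-115,60),S(16,214)),((-115,-145),S(175,342)),((115,-145),S(378,215))]:
    L.append(l);W.append(plane("scene",p,.012)[:2])
L=np.array(L)/1000;W=np.array(W)
z=lambda a:(a-a.mean(0))@[1,1j]
k=np.vdot(z(L),z(W));yaw=np.angle(k);sc=abs(k)/np.vdot(z(L),z(L)).real
R=np.array([[np.cos(yaw),-np.sin(yaw)],[np.sin(yaw),np.cos(yaw)]]);o=W.mean(0)-R@L.mean(0)
print("yaw",yaw,"o",o,"scale",sc);print(((W-o)@R-L).round(4))
for n,a,b in [("handle",S(99,43),T(513,218.5)),("tabtop",S(197,184),T(648,272)),("hL",S(72,30),T(472,208)),("hR",S(127,56),T(554,229))]:
    X,e=tri([ray("scene",a),ray("top",b)]);print(n,X.round(4),np.round(e,4),"rig",((X[:2]-o)@R).round(4))
q=get_obs()["tool_rot"]
from scipy.spatial.transform import Rotation as Ro
print(Ro.from_quat(q).as_matrix().round(3))
E
```

```text
yaw -0.1802816840213893 o [ 0.58372685 -0.05474802] scale 0.9843995395040114
[[-0.0011 -0.002 ]
 [-0.0035  0.0019]
 [ 0.0018  0.0012]
 [ 0.0017 -0.0022]
 [ 0.001  -0.0027]
 [ 0.0003  0.0023]
 [-0.0003  0.0016]]
handle [ 0.5185 -0.0436  0.1827] [0. 0.] rig [-0.0662 -0.0007]
tabtop [ 0.5001 -0.1498  0.1108] [0.0008 0.0008] rig [-0.0652 -0.1085]
hL [ 0.5225 -0.0137  0.1823] [0.0009 0.0009] rig [-0.0676  0.0294]
hR [ 0.5143 -0.0732  0.1836] [0.0009 0.0009] rig [-0.065  -0.0306]
[[-0.919  0.395 -0.001]
 [ 0.395  0.919 -0.002]
 [ 0.    -0.002 -1.   ]]
```

Both views agree: the rig is at (0.584, -0.055) with yaw -0.18, the handle is at rig x -66 mm and the tab at about -65 mm. I'll use the same finger face on the handle and the tab, because the bar radius equals the half-thickness of the tab. The TCP's rig x should then be the same at both contacts.

Request:
servo_tool --moves "-0.458 -0.468 0 77 0;-0.458 -0.468 0 77 0;-0.458 -0.468 0 77 0;-0.458 -0.468 0 77 0;-0.458 -0.468 0 77 0;-0.458 -0.468 0 77 0;-0.458 -0.468 0 77 0;-0.458 -0.468 0 77 0;-0.458 -0.468 0 77 0;-0.458 -0.468 0 77 0"

```text
time: 0.93
position: [0.3969, 0.1837, 0.2225]
tool_rot: [0.738, 0.674, -0.0, -0.0]
ft_force: [-0.4, -0.4, 0.4]
grip_width: 0.0282
grip_force: 0.0
```

```bash
cat >> h.py <<'E'
from scipy.spatial.transform import Rotation as Ro
yaw=-.1803;O=np.array([.5837,-.0547]);RR=np.array([[np.cos(yaw),-np.sin(yaw)],[np.sin(yaw),np.cos(yaw)]])
def st(goal=None):
    o=get_obs();M=Ro.from_quat(o["tool_rot"]).as_matrix();p=np.array(o["position"])
    print("t",round(o["time"],2),"rig",((p[:2]-O)@RR*1000).round(2),"z",round(p[2]*1000,2),"F_rig",(np.array(o["ft_force"])[:2]@RR).round(2),"Fz",round(o["ft_force"][2],2),"toolz",M[:,2].round(3),"spin",round(float(np.degrees((np.arctan2(M[1,1],M[0,1])-yaw))),2),"w",round(o["grip_width"],4))
    if goal is not None:
        g=np.r_[O+RR@np.array(goal[:2])/1000,goal[2]/1000];print("move",(M.T@(g-p)).round(4))
E
python3 -c "
from h import *
st((-103,0,222))"
```

```text
t 0.93 rig [-226.55  201.03] z 222.46 F_rig [-0.3  -0.45] Fz 0.39 toolz [-0. -0. -1.] spin 5.12 w 0.0282
move [-0.2113  0.1051  0.0004]
```

Request:
servo_tool --moves "-0.21 0.104 0 5 0;-0.21 0.104 0 5 0;-0.21 0.104 0 5 0;-0.21 0.104 0 5 0;-0.21 0.104 0 5 0;-0.21 0.104 0 5 0;-0.21 0.104 0 5 0;-0.21 0.104 0 5 0;-0.21 0.104 0 5 0"

```text
time: 1.68
position: [0.4816, -0.0318, 0.2221]
tool_rot: [0.765, 0.644, -0.0, -0.001]
ft_force: [0.5, 0.3, 0.2]
grip_width: 0.001
grip_force: 0.0
```

```bash
python3 -c "
from h import *
st((-103,0,165))"
```

```text
t 1.68 rig [-104.58    4.22] z 222.06 F_rig [0.46 0.38] Fz 0.2 toolz [-0.002  0.001 -1.   ] spin 0.44 w 0.001
move [-0.0043  0.0017  0.057 ]
```

Request:
servo_tool --moves "0 0 0.03 0 0;0 0 0.057 0 0;0 0 0.057 0 0;0 0 0.057 0 0;0 0 0.057 0 0"

```text
time: 2.1
position: [0.4829, -0.0316, 0.1664]
tool_rot: [0.765, 0.644, 0.0, 0.0]
ft_force: [0.9, 0.3, 1.0]
grip_width: 0.001
grip_force: 0.0
```

```bash
python3 -c "
from h import *
for i in range(3): cams.camera('wrist'); st((-103,0,165))
cv2.imwrite('pics/w1.png',cams.camera('wrist'))
"
```

```text
t 2.15 rig [-102.72    4.45] z 166.87 F_rig [-0.74 -0.53] Fz -0.14 toolz [ 0.002 -0.001 -1.   ] spin 0.54 w 0.0004
move [-0.0044 -0.0003  0.0019]
t 2.2 rig [-102.49    4.24] z 167.02 F_rig [ 0.26 -0.14] Fz 0.47 toolz [ 0.003 -0.001 -1.   ] spin 0.52 w 0.0002
move [-0.0042 -0.0006  0.002 ]
t 2.25 rig [-102.43    4.06] z 167.02 F_rig [0.33 0.17] Fz -0.02 toolz [ 0.003 -0.001 -1.   ] spin 0.5 w 0.0005
move [-0.0041 -0.0006  0.002 ]
```

View pics/w1.png

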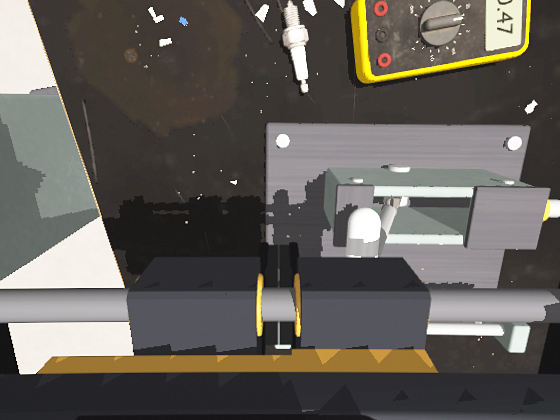

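The wrist view shows the handle end at (365,230) and the shut fingers at about (280,300), roughly 35 px to its left, so there is a clear gap. I'll trim y and creep forward.

Request:
servo_tool --moves "-0.004 0.004 0 0.5 0;-0.004 0.006 0 0.5 0;-0.004 0.008 0 0.5 0;-0.004 0.01 0 0.5 0;-0.004 0.01 0 0.5 0;-0.004 0.01 0 0.5 0;-0.004 0.01 0 0.5 0"

```text
time: 2.88
position: [0.4917, -0.0381, 0.1654]
tool_rot: [0.768, 0.64, -0.0, -0.0]
ft_force: [-0.5, 1.0, 0.3]
grip_width: 0.0004
grip_force: 0.0
```

```bash
python3 -c "
from h import *
st()"
```

```text
t 2.88 rig [-93.53  -0.15] z 165.41 F_rig [-0.68  0.87] Fz 0.3 toolz [-0.001  0.    -1.   ] spin -0.04 w 0.0004
```

Request:
servo_tool --moves "0 0.001 0 0 0;0 0.002 0 0 0;0 0.003 0 0 0;0 0.003 0 0 0;0 0.003 0 0 0"

```text
time: 3.3
position: [0.4949, -0.0387, 0.1656]
tool_rot: [0.768, 0.64, 0.0, 0.0]
ft_force: [-0.1, -1.1, -0.5]
grip_width: 0.0003
grip_force: 0.0
```

```bash
python3 -c "
from h import *
st()"
```

```text
t 3.3 rig [-90.25  -0.16] z 165.56 F_rig [ 0.07 -1.11] Fz -0.46 toolz [ 0. -0. -1.] spin -0.04 w 0.0003
```

Request:
servo_tool --moves "0 0.001 0 0 0;0 0.002 0 0 0;0 0.003 0 0 0;0 0.003 0 0 0;0 0.003 0 0 0"

```text
time: 3.72
position: [0.4978, -0.0392, 0.1655]
tool_rot: [0.768, 0.64, 0.0, 0.0]
ft_force: [-0.0, -0.3, -1.1]
grip_width: 0.0005
grip_force: 0.0
```

```bash
python3 -c "
from h import *
st()"
```

```text
t 3.72 rig [-87.25  -0.18] z 165.55 F_rig [ 0.04 -0.34] Fz -1.06 toolz [ 0. -0. -1.] spin -0.04 w 0.0005
```

Request:
servo_tool --moves "0 0.001 0 0 0;0 0.002 0 0 0;0 0.003 0 0 0;0 0.003 0 0 0;0 0.003 0 0 0"

```text
time: 4.13
position: [0.5008, -0.0398, 0.1656]
tool_rot: [0.768, 0.64, 0.0, 0.0]
ft_force: [-0.6, -0.5, -0.3]
grip_width: 0.0005
grip_force: 0.0
```

```bash
python3 -c "
from h import *
st()"
```

```text
t 4.13 rig [-84.24  -0.18] z 165.55 F_rig [-0.54 -0.61] Fz -0.33 toolz [ 0. -0. -1.] spin -0.04 w 0.0005
```

Request:
servo_tool --moves "0 0.001 0 0 0;0 0.002 0 0 0;0 0.002 0 0 0;0 0.002 0 0 0"

```text
time: 4.47
position: [0.5028, -0.0402, 0.1655]
tool_rot: [0.768, 0.64, 0.0, 0.0]
ft_force: [0.5, -0.1, -0.4]
grip_width: 0.0003
grip_force: 0.0
```

Request:
servo_tool --moves "0 0.001 0 0 0;0 0.002 0 0 0;0 0.002 0 0 0;0 0.002 0 0 0"

```text
time: 4.8
position: [0.5036, -0.0402, 0.1654]
tool_rot: [0.768, 0.64, -0.001, -0.001]
ft_force: [-3.8, -0.2, 2.2]
grip_width: 0.0004
grip_force: 1.6
```

Request:
servo_tool --moves "0 0.001 0 0 0;0 0.002 0 0 0;0 0.002 0 0 0;0 0.002 0 0 0"

```text
time: 5.13
position: [0.5061, -0.0406, 0.1655]
tool_rot: [0.768, 0.64, -0.0, -0.0]
ft_force: [-4.3, 0.8, 3.7]
grip_width: 0.0005
grip_force: 2.3
```

Request:
servo_tool --moves "0 0.001 0 0 0;0 0.002 0 0 0;0 0.002 0 0 0;0 0.002 0 0 0"

```text
time: 5.47
position: [0.5087, -0.0412, 0.1655]
tool_rot: [0.768, 0.64, 0.0, 0.0]
ft_force: [-3.7, 1.7, 2.6]
grip_width: 0.0006
grip_force: 2.0
```

Request:
servo_tool --moves "0 0.001 0 0 0;0 0.002 0 0 0;0 0.002 0 0 0;0 0.002 0 0 0"

```text
time: 5.8
position: [0.5108, -0.0416, 0.1656]
tool_rot: [0.768, 0.64, 0.0, 0.0]
ft_force: [-4.2, 1.0, 3.4]
grip_width: 0.0003
grip_force: 2.3
```

```bash
python3 -c "
from h import *
st()"
```

```text
t 5.8 rig [-74.11  -0.21] z 165.62 F_rig [-4.27  0.22] Fz 3.37 toolz [ 0. -0. -1.] spin -0.04 w 0.0003
```

Contact came at TCP rig x of about -81.3 with a free push of about 4 N. The stop can't come before the handle has moved about 46 mm, so I'll cover the free part now and rise with the handle.

Request:
servo_tool --moves "0 0.004 -0.001 0 0;0 0.008 -0.003 0 0;0 0.012 -0.004 0 0;0 0.016 -0.006 0 0;0 0.02 -0.007 0 0;0 0.024 -0.008 0 0;0 0.028 -0.009 0 0;0 0.032 -0.01 0 0;0 0.034 -0.01 0 0;0 0.034 -0.01 0 0"

```text
time: 6.63
position: [0.5449, -0.048, 0.1757]
tool_rot: [0.768, 0.64, 0.0, 0.001]
ft_force: [-2.8, -0.3, 0.7]
grip_width: 0.0004
grip_force: 1.4
```

Request:
servo_tool --moves "0 0.001 0 0 0;0 0.002 0 0 0;0 0.003 0 0 0;0 0.003 0 0 0"

```text
time: 6.97
position: [0.5472, -0.0483, 0.1757]
tool_rot: [0.768, 0.64, 0.0, 0.0]
ft_force: [-2.9, 0.5, 3.3]
grip_width: 0.0004
grip_force: 1.6
```

```bash
python3 -c "
from h import *
st()"
```

```text
t 6.97 rig [-37.08  -0.26] z 175.73 F_rig [-2.97 -0.07] Fz 3.28 toolz [ 0.001 -0.    -1.   ] spin -0.05 w 0.0004
```

Request:
servo_tool --moves "0 0.001 0 0 0;0 0.002 0 0 0;0 0.003 0 0 0;0 0.003 0 0 0"

```text
time: 7.3
position: [0.5502, -0.0488, 0.1756]
tool_rot: [0.768, 0.64, 0.0, 0.0]
ft_force: [-3.7, 0.1, 1.9]
grip_width: 0.0003
grip_force: 1.6
```

Request:
servo_tool --moves "0 0.001 0 0 0;0 0.002 0 0 0;0 0.003 0 0 0;0 0.003 0 0 0"

```text
time: 7.63
position: [0.5532, -0.0493, 0.1756]
tool_rot: [0.768, 0.64, 0.0, 0.0]
ft_force: [-2.6, 0.6, 1.1]
grip_width: 0.0004
grip_force: 1.7
```

Request:
servo_tool --moves "0 0.001 0 0 0;0 0.002 0 0 0;0 0.003 0 0 0;0 0.003 0 0 0"

```text
time: 7.97
position: [0.5562, -0.0499, 0.1756]
tool_rot: [0.768, 0.64, 0.0, 0.0]
ft_force: [-2.9, -0.1, 2.8]
grip_width: 0.0004
grip_force: 1.8
```

Request:
servo_tool --moves "0 0.001 0 0 0;0 0.002 0 0 0;0 0.003 0 0 0;0 0.003 0 0 0"

```text
time: 8.3
position: [0.5591, -0.0504, 0.1756]
tool_rot: [0.768, 0.64, 0.0, 0.0]
ft_force: [-3.1, 1.3, 3.7]
grip_width: 0.0003
grip_force: 1.8
```

Request:
servo_tool --moves "0 0.001 0 0 0;0 0.002 0 0 0;0 0.003 0 0 0;0 0.003 0 0 0"

```text
time: 8.63
position: [0.562, -0.051, 0.1756]
tool_rot: [0.768, 0.64, 0.0, 0.0]
ft_force: [-2.7, 0.9, 2.6]
grip_width: 0.0005
grip_force: 1.8
```

Request:
servo_tool --moves "0 0.001 0 0 0;0 0.002 0 0 0;0 0.003 0 0 0;0 0.003 0 0 0"

```text
time: 8.97
position: [0.5648, -0.0515, 0.1755]
tool_rot: [0.768, 0.64, 0.0, 0.0]
ft_force: [-3.7, 0.6, 3.3]
grip_width: 0.0004
grip_force: 1.6
```

Request:
servo_tool --moves "0 0.001 0 0 0;0 0.002 0 0 0;0 0.003 0 0 0;0 0.003 0 0 0"

```text
time: 9.3
position: [0.5678, -0.0521, 0.1755]
tool_rot: [0.768, 0.64, 0.0, 0.0]
ft_force: [-3.3, 0.0, 2.3]
grip_width: 0.0004
grip_force: 1.5
```

Request:
servo_tool --moves "0 0.001 0 0 0;0 0.002 0 0 0;0 0.003 0 0 0;0 0.003 0 0 0"

```text
time: 9.63
position: [0.5708, -0.0526, 0.1755]
tool_rot: [0.768, 0.64, 0.0, 0.0]
ft_force: [-3.6, 0.6, 2.7]
grip_width: 0.0006
grip_force: 1.6
```

Request:
servo_tool --moves "0 0.001 0 0 0;0 0.002 0 0 0;0 0.003 0 0 0;0 0.003 0 0 0"

```text
time: 9.97
position: [0.5738, -0.0531, 0.1755]
tool_rot: [0.768, 0.64, 0.0, 0.0]
ft_force: [-2.4, 1.2, 2.2]
grip_width: 0.0003
grip_force: 1.5
```

Request:
servo_tool --moves "0 0.001 0 0 0;0 0.002 0 0 0;0 0.003 0 0 0;0 0.003 0 0 0"

```text
time: 10.3
position: [0.5767, -0.0537, 0.1755]
tool_rot: [0.768, 0.64, 0.0, 0.0]
ft_force: [-2.7, 0.5, 2.2]
grip_width: 0.0005
grip_force: 1.5
```

Request:
servo_tool --moves "0 0.001 0 0 0;0 0.002 0 0 0;0 0.003 0 0 0;0 0.003 0 0 0"

```text
time: 10.63
position: [0.5796, -0.0542, 0.1755]
tool_rot: [0.768, 0.64, 0.0, 0.0]
ft_force: [-3.4, -0.1, 0.6]
grip_width: 0.0003
grip_force: 1.5
```

Request:
servo_tool --moves "0 0.001 0 0 0;0 0.002 0 0 0;0 0.003 0 0 0;0 0.003 0 0 0"

```text
time: 10.97
position: [0.5825, -0.0548, 0.1754]
tool_rot: [0.768, 0.64, 0.0, 0.0]
ft_force: [-2.8, -0.1, 0.4]
grip_width: 0.0002
grip_force: 1.5
```

Request:
servo_tool --moves "0 0.001 0 0 0;0 0.002 0 0 0;0 0.003 0 0 0;0 0.003 0 0 0"

```text
time: 11.3
position: [0.5849, -0.0552, 0.1753]
tool_rot: [0.768, 0.64, -0.0, -0.001]
ft_force: [-4.5, 1.2, 1.5]
grip_width: 0.0004
grip_force: 2.2
```

Request:
servo_tool --moves "0 0.001 0 0 0;0 0.002 0 0 0;0 0.003 0 0 0;0 0.003 0 0 0"

```text
time: 11.63
position: [0.5869, -0.0556, 0.1752]
tool_rot: [0.768, 0.64, -0.001, -0.001]
ft_force: [-6.4, -0.2, 2.4]
grip_width: 0.0003
grip_force: 3.1
```

Request:
servo_tool --moves "0 0.001 0 0 0;0 0.002 0 0 0;0 0.003 0 0 0;0 0.003 0 0 0"

```text
time: 11.97
position: [0.5887, -0.0559, 0.1751]
tool_rot: [0.768, 0.64, -0.002, -0.002]
ft_force: [-7.1, 0.4, 4.0]
grip_width: -0.0002
grip_force: 4.0
```

The resistance is firming, now about 7 N. I'll go a little further and hold.

Request:
servo_tool --moves "0 0.001 0 0 0;0 0.002 0 0 0;0 0.003 0 0 0;0 0.003 0 0 0"

```text
time: 12.3
position: [0.5905, -0.0562, 0.1749]
tool_rot: [0.768, 0.641, -0.003, -0.003]
ft_force: [-10.2, 0.5, 5.0]
grip_width: 0.0009
grip_force: 5.1
```

Request:
servo_tool --moves "0 0.001 0 0 0;0 0.002 0 0 0;0 0.003 0 0 0;0 0.003 0 0 0;0 0.003 0 0 0;0 0.003 0 0 0;0 0.003 0 0 0;0 0.003 0 0 0"

```text
time: 12.97
position: [0.5926, -0.0566, 0.1746]
tool_rot: [0.768, 0.641, -0.003, -0.004]
ft_force: [-10.6, -0.5, 3.6]
grip_width: 0.0008
grip_force: 5.4
```

```bash
python3 - <<'E'
from h import *
for i in range(3): cams.camera('wrist');st()
for n in("scene","top"): cv2.imwrite(f"pics/{n}1.png",cams.camera(n))
st()
a=cv2.imread("pics/scene1.png")[150:320,220:370];b=cv2.imread("pics/top1.png")[175:300,255:385]
a=cv2.resize(a,None,fx=2.3,fy=2.3,interpolation=cv2.INTER_CUBIC);b=cv2.resize(b,None,fx=3,fy=3,interpolation=cv2.INTER_CUBIC)
h=max(a.shape[0],b.shape[0]);p=lambda i:cv2.copyMakeBorder(i,0,h-i.shape[0],0,0,0)
cv2.imwrite("pics/c1.png",np.hstack([p(a),p(b)]))
E
```

```text
t 13.02 rig [ 9.14 -0.25] z 174.6 F_rig [-9.15 -1.35] Fz 3.53 toolz [-0.01   0.002 -1.   ] spin -0.01 w 0.0002
t 13.07 rig [ 9.14 -0.26] z 174.62 F_rig [-10.15  -1.29] Fz 3.81 toolz [-0.01   0.002 -1.   ] spin -0.0 w 0.0003
t 13.12 rig [ 9.17 -0.25] z 174.63 F_rig [-11.22  -1.77] Fz 4.22 toolz [-0.01   0.002 -1.   ] spin -0.0 w 0.0002
t 13.22 rig [ 9.1  -0.24] z 174.59 F_rig [-10.65  -2.27] Fz 3.61 toolz [-0.01   0.002 -1.   ] spin -0.0 w 0.0003
```

View pics/c1.png

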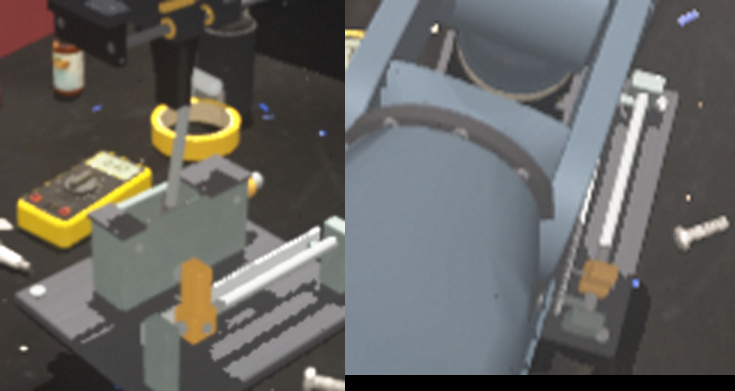

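The push is held at about 10.5 N, clearly firm and well below forcing. The scene crop shows the stem past upright at (180,150). TCP rig x is 9.1 with the tip tilted back 0.01 rad, so the handle is at about +24 mm. I'll back off.

Request:
servo_tool --moves "0 -0.005 0 0 0;0 -0.012 0 0 0;0 -0.02 0.001 0 0;0 -0.028 0.002 0 0;0 -0.036 0.003 0 0;0 -0.044 0.004 0 0;0 -0.052 0.005 0 0;0 -0.06 0.006 0 0;0 -0.068 0.007 0 0;0 -0.076 0.008 0 0"

```text
time: 14.05
position: [0.5213, -0.0435, 0.167]
tool_rot: [0.768, 0.64, -0.0, -0.0]
ft_force: [-1.9, 0.0, -1.7]
grip_width: 0.0005
grip_force: 1.0
```

Request:
servo_tool --moves "0 -0.008 0 0 0;0 -0.016 0 0 0;0 -0.024 0 0 0;0 -0.032 0 0 0;0 -0.036 0 0 0;0 -0.036 0 0 0;0 -0.036 0 0 0"

```text
time: 14.63
position: [0.4877, -0.0375, 0.168]
tool_rot: [0.768, 0.64, 0.001, 0.001]
ft_force: [0.1, 0.1, -0.2]
grip_width: 0.0005
grip_force: 0.0
```

```bash
python3 - <<'E'
from h import *
m=cams.camera_model("wrist");R=np.array(m["R"]);c=-R.T@np.array(m["t"])
st((-100,-110,140));p=np.array(get_obs()["position"]);print("cam rel rig",((c-p)[:2]@RR).round(3),(c-p)[2].round(3))
for n in("scene","top"):
    im=cams.camera(n);cv2.imwrite(f"pics/{n}2.png",im)
E
```

```text
t 14.63 rig [-97.56  -0.31] z 167.99 F_rig [0.07 0.16] Fz -0.16 toolz [ 0.002 -0.001 -1.   ] spin -0.05 w 0.0005
move [-0.1097 -0.0024  0.028 ]
cam rel rig [-0.001  0.077] 0.162
```

The lever is released. Now I'll go round behind the tab.

Request:
servo_tool --moves "-0.04 -0.004 0 0 0;-0.08 -0.004 0 0 0;-0.11 -0.004 0 0 0;-0.11 -0.004 0 0 0;-0.11 -0.004 0 0 0;-0.11 -0.004 0.035 0 0;-0.11 -0.004 0.07 0 0;-0.11 -0.004 0.075 0 0;-0.11 -0.004 0.075 0 0;-0.11 -0.004 0.075 0 0"

```text
time: 15.57
position: [0.4636, -0.1441, 0.093]
tool_rot: [0.768, 0.641, 0.0, -0.0]
ft_force: [-0.1, -0.3, -0.3]
grip_width: 0.0001
grip_force: 0.0
```

```bash
python3 - <<'E'
from h import *
cams.camera("wrist");cams.camera("wrist");st((9.3,-110,93))
cv2.imwrite("pics/w3.png",cams.camera("wrist"))
E
```

```text
t 15.67 rig [-101.13 -110.03] z 94.06 F_rig [-0.1  -0.62] Fz -0.1 toolz [ 0.003 -0.002 -1.   ] spin 0.01 w 0.0004
move [0.     0.1104 0.0014]
```

View pics/w3.png

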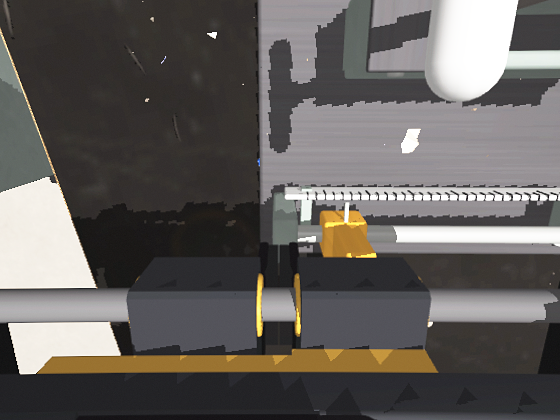

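The wrist view shows the tab at (345,232) ahead of the fingers at (280,300), which are over the front post. The handle end at (470,50) is clear. I'll push the tab.

Request:
servo_tool --moves "0 0.006 0.001 0 0;0 0.012 0.001 0 0;0 0.016 0.001 0 0;0 0.02 0.001 0 0;0 0.024 0.001 0 0;0 0.028 0.001 0 0;0 0.032 0.001 0 0;0 0.037 0.001 0 0;0 0.042 0.001 0 0;0 0.047 0.001 0 0"

```text
time: 16.55
position: [0.5096, -0.1531, 0.0914]
tool_rot: [0.768, 0.64, -0.0, -0.0]
ft_force: [-1.1, -0.6, 0.8]
grip_width: 0.0007
grip_force: 0.8
```

Request:
servo_tool --moves "0 0.005 0 0 0;0 0.01 0 0 0;0 0.015 0 0 0;0 0.02 0 0 0;0 0.025 0 0 0;0 0.03 0 0 0;0 0.035 0 0 0;0 0.04 0 0 0;0 0.045 0 0 0;0 0.048 0 0 0"

```text
time: 17.38
position: [0.5574, -0.162, 0.0915]
tool_rot: [0.768, 0.64, 0.0, 0.0]
ft_force: [-1.6, 0.0, -0.8]
grip_width: 0.0006
grip_force: 0.8
```

Request:
servo_tool --moves "0 0.002 0 0 0;0 0.004 0 0 0;0 0.006 0 0 0;0 0.008 0 0 0;0 0.009 0 0 0;0 0.01 0 0 0;0 0.01 0 0 0;0 0.01 0 0 0"

```text
time: 18.05
position: [0.5667, -0.1636, 0.0917]
tool_rot: [0.768, 0.64, 0.0, 0.0]
ft_force: [0.5, -0.8, 0.0]
grip_width: 0.0006
grip_force: 0.4
```

```bash
python3 - <<'E'
from h import *
cams.camera("wrist");cams.camera("wrist");st((9.3,-110,93))
E
```

```text
t 18.15 rig [   2.84 -110.18] z 91.68 F_rig [-0.13  0.07] Fz -0.59 toolz [ 0.001 -0.    -1.   ] spin -0.05 w 0.0004
move [ 0.0002  0.0065 -0.0013]
```

Request:
servo_tool --moves "0 0.001 0 0 0;0 0.002 0 0 0;0 0.003 0 0 0;0 0.004 0 0 0;0 0.005 0 0 0;0 0.006 0 0 0;0 0.0065 0 0 0;0 0.0065 0 0 0;0 0.0065 0 0 0;0 0.0065 0 0 0"

```text
time: 18.98
position: [0.5732, -0.1648, 0.0916]
tool_rot: [0.768, 0.64, 0.0, 0.0]
ft_force: [-1.6, 0.2, 0.9]
grip_width: 0.0005
grip_force: 0.3
```

```bash
python3 - <<'E'
from h import *
st()
E
```

```text
t 18.98 rig [   9.4  -110.24] z 91.59 F_rig [-1.58 -0.06] Fz 0.92 toolz [ 0.001 -0.    -1.   ] spin -0.05 w 0.0005
```

Request:
servo_tool --moves "0 -0.004 0 0 0;0 -0.01 0 0 0;0 -0.02 0 0 0;0 -0.03 0 0 0;0 -0.04 -0.02 0 0;0 -0.06 -0.06 0 0;0 -0.09 -0.1 0 0;0 -0.13 -0.12 0 0;0 -0.15 -0.12 0 0;0 -0.15 -0.12 0 0"

```text
time: 19.82
position: [0.4192, -0.135, 0.2128]
tool_rot: [0.768, 0.64, -0.001, -0.002]
ft_force: [-0.8, 1.0, -0.4]
grip_width: 0.0006
grip_force: 0.0
```

Request:
servo_tool --moves "-0.04 0 0 0 0;-0.08 0 0 0 0;-0.12 0 0 0 0;-0.16 0 0 0 0;-0.2 0 0 0 0;-0.2 0 0 0 0;-0.2 0 0 0 0;-0.2 0 0 0 0;-0.2 0 0 0 0;-0.2 0 0 0 0"

```text
time: 20.65
position: [0.3894, -0.3328, 0.2114]
tool_rot: [0.768, 0.641, 0.0, -0.001]
ft_force: [-0.2, 0.3, 0.1]
grip_width: 0.0003
grip_force: 0.0
```

```bash
python3 - <<'E'
from h import *
st()
for n in("scene","top"): cv2.imwrite(f"pics/{n}4.png",cams.camera(n))
a=cv2.imread("pics/scene4.png")[185:335,220:390];b=cv2.imread("pics/top4.png")[175:300,255:385]
a=cv2.resize(a,None,fx=2.3,fy=2.3,interpolation=cv2.INTER_CUBIC);b=cv2.resize(b,None,fx=3,fy=3,interpolation=cv2.INTER_CUBIC)
h=max(a.shape[0],b.shape[0]);p=lambda i:cv2.copyMakeBorder(i,0,h-i.shape[0],0,0,0)
cv2.imwrite("pics/c4.png",np.hstack([p(a),p(b)]))
E
```

```text
t 20.65 rig [-141.27 -308.48] z 211.39 F_rig [-0.26  0.3 ] Fz 0.15 toolz [-0.001  0.001 -1.   ] spin 0.06 w 0.0003
```

View pics/c4.png

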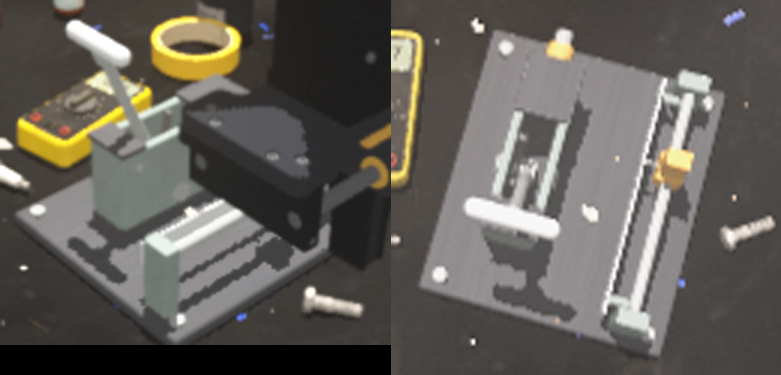

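The lever is back at rest with its handle at the same pixels as at the start. The tab is now near (680,163) in the top crop. I'll measure it from the top view, then move the arm clear for the scene view.

Request:
servo_tool --moves "0 -0.03 -0.04 0 0;-0.04 -0.03 -0.08 0 0;-0.08 -0.03 -0.1 0 0;-0.12 -0.03 -0.1 0 0;-0.15 -0.03 -0.1 0 0;-0.15 -0.03 -0.1 0 0;-0.15 -0.03 -0.1 0 0;-0.15 -0.03 -0.1 0 0"

```text
time: 21.42
position: [0.3328, -0.4753, 0.3108]
tool_rot: [0.768, 0.64, 0.001, -0.001]
ft_force: [0.1, 0.0, -0.7]
grip_width: -0.0001
grip_force: 0.0
```

```bash
python3 - <<'E'
from h import *
st()
cv2.imwrite("pics/scene5.png",cams.camera("scene"));cv2.imwrite("pics/top5.png",cams.camera("top"))
r=lambda X:((X[:2]-O)@RR*1000).round(1)
for n,(x0,y0,x1,y1) in {"scene":(290,225,360,330),"top":(325,210,365,290)}.items():
    for i in (0,5):
        hsv=cv2.cvtColor(cv2.imread(f"pics/{n}{i}.png"),cv2.COLOR_BGR2HSV);m=cv2.inRange(hsv,(10,90,90),(30,255,255))[y0:y1,x0:x1]
        k,l,s,c=cv2.connectedComponentsWithStats(m);j=1+s[1:,4].argmax();ce=c[j]+[x0,y0]
        print(n,i,s[j].tolist(),ce.round(1),"rig at z .09/.105",r(plane(n,ce,.09)),r(plane(n,ce,.105)))
a=cv2.imread("pics/scene5.png")[185:335,220:390];b=cv2.imread("pics/top5.png")[190:290,325:375]
a=cv2.resize(a,None,fx=2.3,fy=2.3,interpolation=cv2.INTER_CUBIC);b=cv2.resize(b,None,fx=6,fy=6,interpolation=cv2.INTER_CUBIC)
h=max(a.shape[0],b.shape[0]);p=lambda i:cv2.copyMakeBorder(i,0,h-i.shape[0],0,0,0)
cv2.imwrite("pics/c5.png",np.hstack([p(a),p(b)]))
E
```

```text
t 21.42 rig [-171.37 -458.78] z 310.8 F_rig [0.14 0.04] Fz -0.66 toolz [-0.001  0.003 -1.   ] spin -0.04 w -0.0001
scene 0 [6, 36, 18, 39, 482] [305.  279.8] rig at z .09/.105 [ -73.7 -117.9] [ -87.2 -131.9]
scene 5 [43, 16, 17, 38, 428] [341.6 258.8] rig at z .09/.105 [  16.1 -116.4] [-1.000e-01 -1.304e+02]
top 0 [8, 51, 12, 13, 76] [337.6 268.1] rig at z .09/.105 [ -70.  -104.9] [ -72.2 -103.5]
top 5 [17, 15, 13, 13, 87] [347.2 231.6] rig at z .09/.105 [  18.3 -105.8] [  14.8 -104.3]
```

View pics/c5.png

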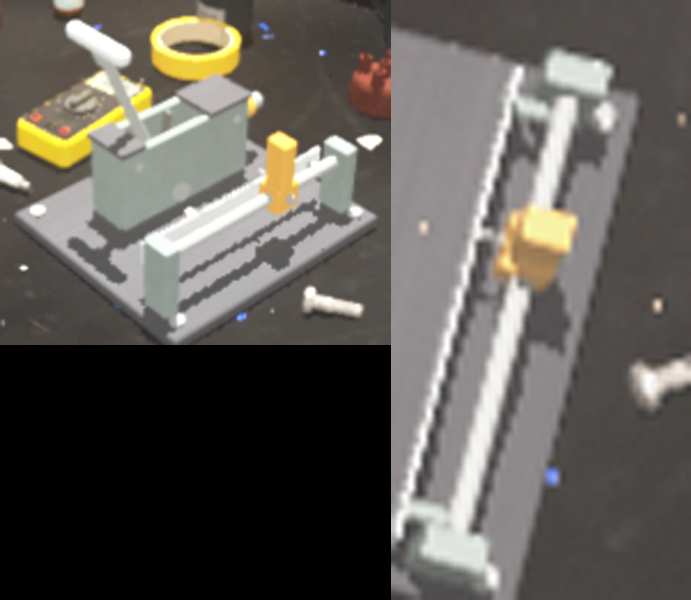

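```bash
python3 - <<'E'
from h import *
t=(325+159/6,190+229/6);s=S(281,140)
X,e=tri([ray("scene",s),ray("top",t)]);r=lambda X:((X[:2]-O)@RR*1000).round(1)
print(X.round(4),np.round(e,4),r(X),r(plane("top",t,.11)),r(plane("scene",s,.11)))
E
```

```text
[ 0.5866 -0.1676  0.1117] [0.0008 0.0008] [  23.1 -110.6] [  24.2 -111.3] [  24.2 -108.6]
```

The tab measures x ≈ 24 mm, and the handle's furthest place was about 24.3 mm. The lever is at rest and the bystanders haven't moved.

```bash
python3 -c "
from rig import job
print(job.hand_in())"
```

```text
the job is handed in; nothing more can be done
None
```

I handed the job in at about 21 s, with no verdict returned: the lever was held firm at about 10.5 N with its handle at rig x ≈ +24 mm, it then returned to rest, the brass marker stands at about +24 mm, and the multimeter, spark plug and bolt were not touched.

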